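# Eject the forming die from its holder and rack it

## Robot

A 6-joint arm with a two-finger parallel gripper is mounted at the origin on the work surface. World frame = base frame: x ahead of the robot, y to its left, z up, the work surface at z = 0. Lengths are in mm, angles in rad, forces in N, time in s.
With the tool pointing down it reaches from about 275 to 750 mm from the base axis. Payload 10.2 kg.
Tool frame: the origin (TCP) lies between the finger pads; the fingertips stand 14 mm ahead of it and the grasp point (between the pads) lies 5 mm behind it; x points along the fingers, y is the direction in which the jaws open and shut, and the axes are right-handed (so a half turn about x gives the same grasp; the last joint's range is limited). The gripper opens to 88 mm and grips with 3 to 60 N. Pads are 18 mm wide; open, the fingers measure 123 mm over their backs; the gripper's body (75 mm by 187 mm) begins 45 mm behind the grasp point.
Start: joints at [-1.35, 0.313, 1.498, -0, 1.331, -0.223], TCP at [225.41, -474.154, 252.72] pointing down, gripper open.
Joint ranges: [-2.94, 2.94], [-0.97, 2.17], [0.19, 2.56], [-1.23, 4.37], [0.02, 3.11], [-2.88, 2.88]. Speed limits (rad/s): [2.39, 2.39, 3.01, 3.14, 3.14, 3.14].

## Interface

Orientations are given as [roll, pitch, yaw] about the fixed x, y, z axes, in that order (R = Rz(yaw) Ry(pitch) Rx(roll)).
In Python, from rig import bot, imaging, workorder, models gives the robot as it stands. The module is installed in compiled form; this text tells all that it offers.
- The arm moves only by the tool move_arm, never from a script. Its argument "motion" is one flat list of numbers, 7 for each row, row after row: the shift along the world's x, y, z in m, then the turn, a rotation vector about the world's x, y, z in rad, then the closure in counts, from 0 (fully open) to 255 (shut). In form: [x, y, z, rx, ry, rz, hand, x, y, z, rx, ry, rz, hand, ...]. A call has 1 to 5 rows; each row is the pose to reach, as a shift and turn from the pose commanded when the call began; what a row does not reach only later rows make up. A row lasts 1/12 s, in which the tool goes at most 41.7 mm and 7.16 degrees, less where a joint would pass 70% of its speed; a pose out of reach is approached as far as the arm can. A call with a gripper value outside its range is refused whole. The fingers move at their own pace and stop on an object; "force" is the grip in N (left out, the last holds). Time passes only in rows, so rows that repeat a pose let the fingers close. It gives the time, the measured TCP pose, the force and the opening at its end, in the units of the state.
- bot.get_obs(): the state, without advancing time (a new reading comes with each control period).
- imaging.grab_frame(name): name is "side" or "top"; returns the picture (480x640x3 uint8, red, green, blue); there is no depth.
- imaging.camera_info(name): a dict with "fx", "fy", "cx", "cy" (pixels), "camera_from_world" (4x4, takes a point from world to camera coordinates). Camera axes: x right, y up, looking along -z (the intrinsics and any distortion apply to the point x, -y, -z); pixel columns grow to the right and rows downward; lengths in mm; the calibration is good to about 2 mm. A picture is of the moment at which its call begins. camera_info takes no time and is no camera call.
- workorder.sign_off(): hands the job in, once; it reports no verdict.
Trained networks look in the newest picture that a camera, given by its name, has taken for a name from the list of things; names that differ only in an ending like _2 or _b are one class to them, and where a whole thing is asked for, a point or a joint stands for the part that bears it (a point fixed in the world has none). Each returns a list of dicts, best first, with "p" (0 to 1); they miss things now and then, are a little off and sometimes report something else, mostly with a low value. They report only what shows in the picture. A call takes as long as a camera call. They do not tell look-alikes from the thing itself.
- models.regions_of(camera, label): "mask" (480x640 bool, what is visible of it) and "xy" ([column, row] in pixels, amid what is visible of it).
The state is a dict: "time": time; "joints": joint angles; "joint_velocities": joint speeds; "tau": joint torques, N m; "tcp_pos": TCP position; "orientation": TCP orientation; "contact_force": force on the tool from outside, world axes, zero at the start; "wrist_torque": the same for the moment, N m; "opening": opening from 0.0 (shut) to 1.0 (fully open).
Only numpy, scipy, OpenCV 4.12 (cv2) and the standard library are available. Lean on these libraries where they do the work, as an engineer would, in place of code of your own. Each camera call takes 0.05 s, during which the arm holds its last target. There are 200 camera calls.

## Task

Press the red pad of the die holder's ejector rocker down gently, just until the rocker comes up against its stop, so that its other end raises the sunken yellow forming die and it stays up. Let go of the pad, lift the die out, and set it gently, upright and fully home, in the empty hole of the wooden die rack. Never force the rocker beyond its stop or jam the die into the rack, and leave the other things on the bench alone.

Things in the scene. Friction and masses are not known exactly. Their poses are not given: they have to be found in the camera images.
- holder: Die holder fixed to the bench: grey steel block 70 x 70 x 70 mm, origin under its centre, on the bench, z up. Upright 33 mm round bore in its top at x = y = 0, floor 40 mm above the bench, holds the die. An ejector rocker (steel seesaw) swings in its x-z plane on its -x side. The fingers damage holder or rocker with more than 16 N.
- pivot (a point): Fixed pivot axis of the rocker, along holder y, at x = -60 mm, 41 mm above the bench. A forked finger reaches 60 mm from it to under the die; the tail carries the red pad 70 mm the other way. The pad moves down with 3 to 6 N, the finger up; the rocker stays where it is left. At its stop the die is 13 mm up (11 mm is enough).
- pad_spot (a point): Point on the bench under the red pad (28 mm across), holder x = -128.5 mm; swinging shifts the pad +-6 mm along x. Its height must be felt: a screw sets it anywhere over 22 mm, so its top starts 54 to 85 mm and ends at the stop 35 to 57 mm above the bench. It is sprung: 1 mm per 5 N, solid at 25 N. At the stop the push climbs fast: 9 to 12 N means arrived.
- die: The forming die: plain upright cylinder of yellow hard plastic, 32 mm in diameter, 30 mm tall, about 35 g, with an orange round spot on top. Origin at the centre of its underside, z up along its axis. At first in the holder's bore, its top flush with the block's.
- rack: Dark wooden die rack fixed to the bench, 64 (x) x 130 (y) x 30 mm tall, origin under its centre; two blind round holes of 34 mm with a 2 mm chamfer, 14 mm deep (floors 16 mm above the bench), at y = +32 mm (empty) and y = -32 mm (holds the brass die). A seated die stands 16 mm out of it. More than 20 N between die and rack counts as jamming or dropping.
- empty_hole (a point): Centre of the mouth of the rack's empty hole, level with the rack's top, 30 mm above the bench; axes as the rack's.
- spare_die: A brass die of the same size standing in the rack's other hole; leave it alone. Origin at the centre of its underside.
- green_bottle: Green glass bottle, 64 mm across, 200 mm tall, a bystander; origin at the centre of its underside.
- white_jar: White plastic jar, 76 mm across, 90 mm tall, a bystander; origin at the centre of its underside.
- blue_tin: Blue tin, 70 mm across, 45 mm tall, a bystander; origin at the centre of its underside.
- steel_cup: Small metal cup, 64 mm across, 55 mm tall, a bystander; origin at the centre of its underside.
- mallet: Hammer lying at the right-hand side of the bench, about 300 mm long, a bystander; origin near its middle, underneath.
- burnisher: Handled steel tool lying at the left-hand side of the bench, about 200 mm long, a bystander; origin near its middle, underneath.
Not all that is in view belongs to the job. Of the things that look like the die, the middle-sized one is meant.

How it is judged (in metres and radians):
On the way, in this order (a step that is already met when the one before it is completed fails the run):
1. the rocker has raised the die at least 11 mm in its bore, and it stays up with the fingers off pad and die (z of die in the frame of holder above 0.051 m and horizontal distance between die and holder below 0.005 m and contact force between the fingers and die below 0.1 N and contact force between the fingers and holder below 0.1 N), for 0.3 s.
2. the die has been lifted clear of the holder (z of die in the frame of holder above 0.075 m), for 0.05 s.
At the end, for the whole second after the job is handed in: The yellow die stands upright (within 0.08 rad), at rest, in the rack's empty hole: within 4 mm of its axis and its underside within 2 mm of the hole's floor (horizontal distance between die and empty_hole below 0.004 m and z of die in the frame of rack between 0.013 and 0.018 m and angle between die's own z axis and vertical below 0.08 rad and linear speed of die below 0.02 m/s); the robot touches nothing.
It fails at once if the fingers press on the holder or its rocker with more than 16 N (contact force between the fingers and holder above 16 N).
It fails at once if the die is jammed or dropped into the rack: more than 20 N between them (contact force between die and rack above 20 N).
It fails at once if the spare die is moved by more than 10 mm (distance of spare_die from where it was at the start of the episode above 0.01 m).
It fails at once if a bystander is moved by more than 20 mm (distance of any of green_bottle, white_jar, blue_tin, steel_cup, mallet, burnisher from where it was at the start of the episode above 0.02 m).
It also fails if it takes over 64 s, if anything falls off the work surface, if the arm or the gripper's body presses on something with over 40 N, if the wrist force passes 120 N, or if a joint passes its speed limit or range.

## Working session

There is one attempt and no reset: what is moved stays moved. The work goes in short steps, Python scripts to look and compute and a tool call to move; the robot and the scene stay as the last step left them, time stands still between calls to the robot, and variables do not carry over. Pictures are saved under pics/ and viewed, about 8 in all and at most 12, crops included, and the job is handed in when it is done.

Besides the shell and the picture viewer there is one more tool, called after "Call:" by a JSON object that holds its "api" and its "payload". move_arm: Moves the arm, as the interface text tells. Its arguments: {"type":"object","properties":{"motion":{"type":"array","items":{"type":"number"}},"force":{"type":"number"}},"required":["motion"]}

```bash
mkdir -p pics; cat > h.py <<'E'
import numpy as np, cv2
from rig import bot, imaging, workorder, models
def ray(cam,uv):
    c=imaging.camera_info(cam);T=np.array(c["camera_from_world"]);R=T[:3,:3];t=T[:3,3]
    d=np.array([(uv[0]-c["cx"])/c["fx"],-(uv[1]-c["cy"])/c["fy"],-1.])
    return -R.T@t, R.T@d
def at_z(cam,uv,z):
    o,d=ray(cam,uv); return o+d*(z-o[2])/d[2]
def proj(cam,P):
    c=imaging.camera_info(cam);T=np.array(c["camera_from_world"])
    p=T[:3,:3]@np.array(P,float)+T[:3,3]
    return np.array([c["cx"]+c["fx"]*p[0]/-p[2], c["cy"]-c["fy"]*p[1]/-p[2]])
def save(name,im): cv2.imwrite("pics/"+name,cv2.cvtColor(im,cv2.COLOR_RGB2BGR))
E
python3 - <<'E'
from h import *
for c in("top","side"):
    im=imaging.grab_frame(c);save(c+"0.png",im)
    i=imaging.camera_info(c);print(c,{k:v for k,v in i.items() if k!="camera_from_world"},np.round(ray(c,(320,240)),2).tolist())
    for n in("holder","pad_spot","pivot","die","rack","spare_die","green_bottle","white_jar","blue_tin","steel_cup"):
        print(n,[(round(float(r["p"]),2),np.round(r["xy"]).tolist(),int(r["mask"].sum())) for r in models.regions_of(c,n)[:4]])
print(bot.get_obs())
E
```

```text
top {'fx': 585.7809395860941, 'fy': 585.7809395860941, 'cx': 314.5777525741174, 'cy': 243.2768276260216} [[403.52, -15.2, 1260.2], [0.2, 0.01, -0.98]]
holder [(0.64, [264.0, 266.0], 1852)]
pad_spot [(0.71, [264.0, 264.0], 1794)]
pivot [(0.74, [260.0, 265.0], 1869)]
die [(0.83, [217.0, 228.0], 367), (0.69, [256.0, 256.0], 180), (0.49, [218.0, 256.0], 121)]
rack [(0.62, [402.0, 264.0], 1691)]
spare_die [(0.66, [419.0, 257.0], 219)]
green_bottle [(0.59, [137.0, 200.0], 1460)]
white_jar [(0.79, [381.0, 191.0], 1175)]
blue_tin [(0.65, [325.0, 180.0], 803)]
steel_cup [(0.62, [256.0, 191.0], 731)]
side {'fx': 540.0901672861606, 'fy': 540.0901672861606, 'cx': 314.47113470345926, 'cy': 238.99337441221084} [[248.68, 978.62, 695.09], [0.29, -0.81, -0.52]]
holder [(0.74, [305.0, 284.0], 2337), (0.74, [257.0, 242.0], 741)]
pad_spot [(0.72, [304.0, 285.0], 2264)]
pivot [(0.84, [304.0, 285.0], 2129)]
die [(0.9, [250.0, 305.0], 542), (0.55, [278.0, 320.0], 168)]
rack [(0.67, [342.0, 226.0], 785)]
spare_die [(0.63, [341.0, 208.0], 122)]
green_bottle [(0.91, [182.0, 328.0], 3325)]
white_jar [(0.66, [280.0, 207.0], 1087), (0.48, [342.0, 226.0], 796)]
blue_tin [(0.86, [255.0, 237.0], 755)]
steel_cup [(0.63, [233.0, 272.0], 843), (0.4, [299.0, 270.0], 102)]
{'time': 1.1, 'joints': array([-1.35039095e+00,  3.12933086e-01,  1.49770133e+00,  2.52367985e-05,
        1.33100461e+00, -2.23359506e-01]), 'joint_velocities': array([ 0.00105474,  0.00094616,  0.00091345,  0.00047371, -0.0006492 ,
       -0.00025151]), 'tau': array([ 1.05985844e-04, -4.02121782e+01, -2.52420151e+01,  6.95113395e-02,
        3.18986177e-02,  2.46220759e-05]), 'tcp_pos': array([ 225.42011162, -474.15034914,  252.70273724]), 'orientation': array([-2.28046061,  1.57074387,  1.30489093]), 'contact_force': array([0.80632496, 0.16910207, 0.09176058]), 'wrist_torque': array([ 0.00495332,  0.01350223, -0.0208052 ]), 'opening': 0.9973810992750284}
```

View pics/top0.png

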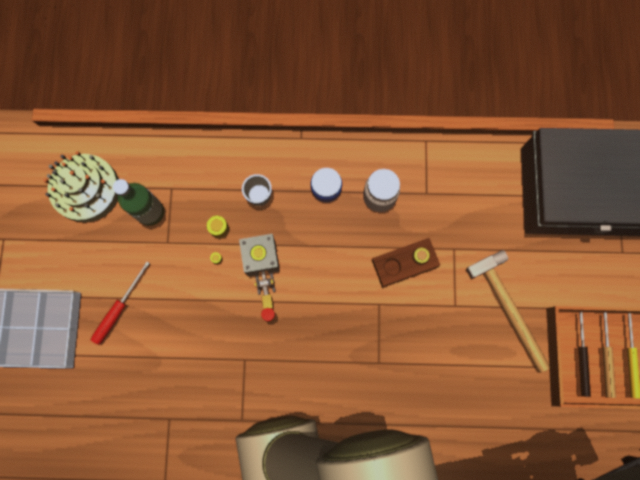

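View pics/side0.png

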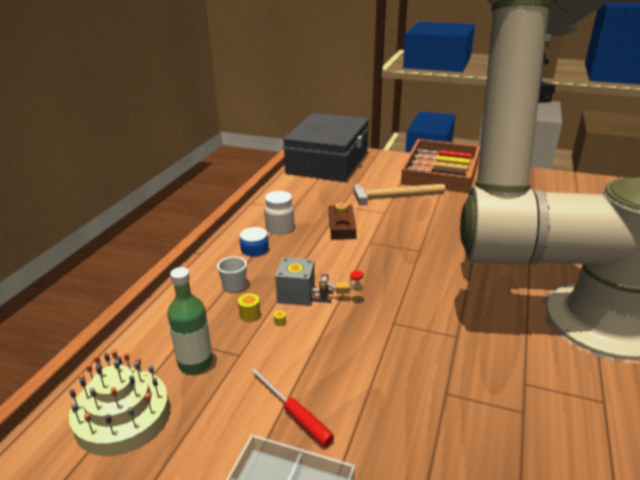

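The top view shows the holder at (258,254) with the yellow die in its bore, the red pad at (268,315), and the rack at (405,262) with its empty hole at about (392,267). The bigger and smaller yellow look-alikes are at (217,226) and (216,258). The side view agrees. Next I'll take a closer look and fit the positions.

```bash
cat > m.py <<'E'
from h import *
im=imaging.grab_frame("top"); sd=imaging.grab_frame("side")
hsv=cv2.cvtColor(im,cv2.COLOR_RGB2HSV)
def blob(h,lo,hi,box):
    m=cv2.inRange(h,lo,hi);k=np.zeros_like(m);x0,y0,x1,y1=box;k[y0:y1,x0:x1]=m[y0:y1,x0:x1]
    M=cv2.moments(k,True);return np.array([M["m10"],M["m01"]])/max(M["m00"],1),M["m00"],k
die,a,_=blob(hsv,(18,90,60),(40,255,255),(245,240,272,268));print("die",die,a,at_z("top",die,70))
pad,a,_=blob(hsv,(0,190,120),(6,255,255),(255,303,280,326));pad2=pad
hs=cv2.cvtColor(sd,cv2.COLOR_RGB2HSV)
ps,b,_=blob(hs,(0,170,100),(6,255,255),(345,262,372,285))
print("pad top",pad,a,at_z("top",pad,70),"side",ps,b)
o1,d1=ray("top",pad);o2,d2=ray("side",ps)
s=np.linalg.lstsq(np.c_[d1,-d2],o2-o1,rcond=None)[0];print("tri",o1+d1*s[0],o2+d2*s[1])
for n,z in(("holder",None),("rack",30)):
    r=models.regions_of("top",n)[0];
    if n=="rack":
        c=cv2.findContours(r["mask"].astype(np.uint8),cv2.RETR_EXTERNAL,2)[0];c=max(c,key=cv2.contourArea)
        q=cv2.boxPoints(cv2.minAreaRect(c));print("rackbox",q.tolist());P=np.array([at_z("top",p,30) for p in q]);print(P.round(1),P.mean(0))
sp,a,_=blob(hsv,(18,90,60),(40,255,255),(408,245,435,270));print("spare",sp,a,at_z("top",sp,46))
A=cv2.resize(im[230:330,235:285],None,fx=6,fy=6,interpolation=cv2.INTER_CUBIC)
B=cv2.resize(im[230:295,365:445],None,fx=6,fy=6,interpolation=cv2.INTER_CUBIC)
C=np.zeros((600,790,3),np.uint8);C[:,:300]=A;C[:390,305:785]=B
cc=cv2.resize(sd[255:307,270:375],None,fx=4,fy=4,interpolation=cv2.INTER_CUBIC);C[391:599,305:725]=cc
save("z1.png",C)
E
python3 m.py
```

```text
die [257.81094527 252.52736318] 201.0 [615.36135983 122.04428702  70.        ]
pad top [267.58015267 314.22900763] 131.0 [488.96078069  96.75487847  70.        ] side [356.48913043 274.67391304] 92.0
tri [489.37505072  97.29774222  64.22888764] [485.78852604  96.56704961  63.90270162]
rackbox [[370.1358642578125, 258.4380798339844], [429.72137451171875, 236.6385040283203], [440.81005859375, 266.9475402832031], [381.22454833984375, 288.74713134765625]]
[[ 615.  -113.1   30. ]
 [ 665.2 -240.1   30. ]
 [ 600.1 -262.7   30. ]
 [ 550.9 -136.8   30. ]] [ 607.80656985 -188.17443361   30.        ]
spare [420.9        255.13529412] 170.0 [ 621.71196936 -218.2055997    46.        ]
```

View pics/z1.png

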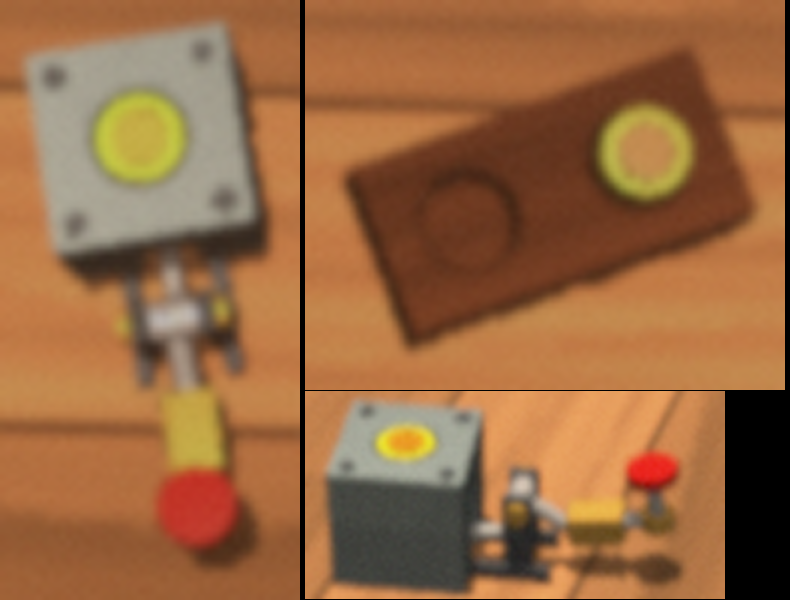

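Die (615,122), pad about (488,97, 64) and the spacing of 130 mm agree with the drawing. The crop shows the rocker's pad free and the empty hole at about (392.5,266.7). Next I'll work out the turns.

```bash
python3 - <<'E'
from h import *
from scipy.spatial.transform import Rotation as R
o=bot.get_obs();M=R.from_euler("xyz",o["orientation"]).as_matrix();print(M.round(3),o["time"])
h=at_z("top",(392.5,266.7),30);s=at_z("top",(421.3,255.2),46);print(h,s,np.linalg.norm((h-s)[:2]),"rack y dir",np.degrees(np.arctan2(*(h-s)[[1,0]])))
print("jaw dir deg",np.degrees(np.arctan2(M[1,1],M[0,1])))
print("holder x dir",np.degrees(np.arctan2(25.2,127.5)))
E
```

```text
[[ 0.     0.429 -0.903]
 [-0.    -0.903 -0.429]
 [-1.     0.    -0.   ]] 1.3
[ 598.34048058 -160.54886437   30.        ] [ 621.59270947 -219.04191772   46.        ] 62.94524158465989 rack y dir 111.6788698891641
jaw dir deg -64.57378919055782
holder x dir 11.180245553092568
```

Call:
{"api": "move_arm", "payload": {"motion": [0.016,0.035,0,0,0,0,255,0.032,0.07,0,0,0,0,255,0.048,0.105,0,0,0,0,255,0.064,0.14,0,0,0,0,255,0.08,0.175,0,0,0,0,255], "force": 20}}

```text
time: 1.72
tcp_pos: [305.7, -297.5, 252.8]
orientation: [1.94, 1.571, -0.758]
contact_force: [0.9, -0.3, 0.1]
opening: 0.647
```

Call:
{"api": "move_arm", "payload": {"motion": [0.016,0.035,0,0,0,0,255,0.032,0.07,0,0,0,0,255,0.048,0.105,0,0,0,0,255,0.064,0.14,0,0,0,0,255,0.08,0.175,0,0,0,0,255]}}

```text
time: 2.13
tcp_pos: [385.8, -122.3, 253.0]
orientation: [2.138, 1.57, -0.56]
contact_force: [0.2, -1.5, 0.2]
opening: 0.27
```

Call:
{"api": "move_arm", "payload": {"motion": [0.016,0.035,-0.02,0,0,0,255,0.032,0.07,-0.04,0,0,0,255,0.048,0.105,-0.06,0,0,0,255,0.064,0.14,-0.08,0,0,0,255,0.08,0.175,-0.1,0,0,0,255]}}

```text
time: 2.55
tcp_pos: [462.7, 45.9, 155.9]
orientation: [2.499, 1.57, -0.198]
contact_force: [1.8, -0.1, 1.1]
opening: 0.002
```

Call:
{"api": "move_arm", "payload": {"motion": [0.011,0.023,-0.02,0,0,0,255,0.022,0.046,-0.03,0,0,0,255,0.022,0.046,-0.04,0,0,0,255,0.022,0.046,-0.047,0,0,0,255,0.022,0.046,-0.047,0,0,0,255]}}

```text
time: 2.97
tcp_pos: [483.4, 89.5, 108.5]
orientation: [-0.413, 1.568, -3.111]
contact_force: [0.8, -0.0, -0.2]
opening: 0.003
```

```bash
python3 - <<'E'
from h import *
im=imaging.grab_frame("side");t=imaging.grab_frame("top")
C=np.zeros((600,800,3),np.uint8)
C[:600,:400]=cv2.resize(im[210:330,290:370],(400,600),interpolation=2)
C[:600,400:]=cv2.resize(t[230:335,225:295],(400,600),interpolation=2)
save("p1.png",C);o=bot.get_obs();print(o["tcp_pos"],o["contact_force"])
E
```

```text
[484.19894331  89.07550546 110.00670229] [-0.60899007  0.29199284  0.47161899]
```

View pics/p1.png

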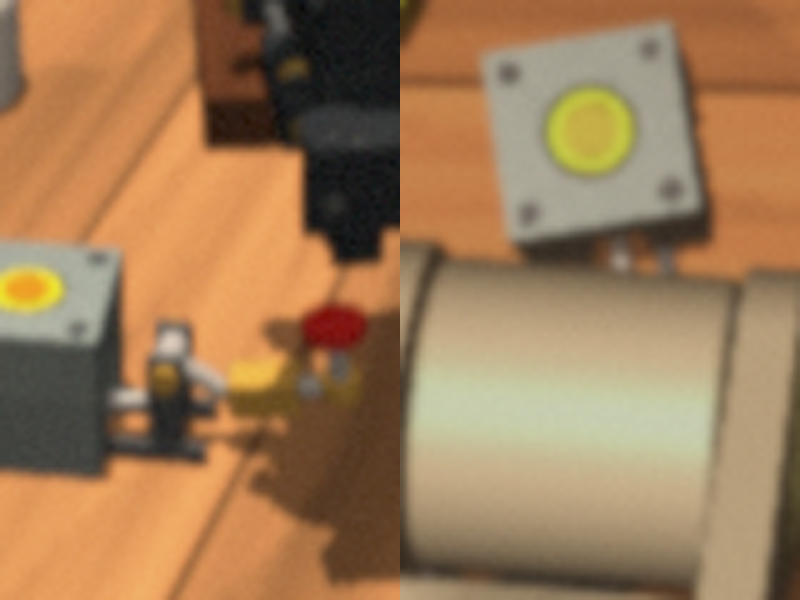

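The side crop shows the closed fingers above and slightly right of the red pad, with the tip at (361,262) and the pad at (357,275). I'll centre them.

Call:
{"api": "move_arm", "payload": {"motion": [0.003,0.007,0,0,0,0,255,0.003,0.007,-0.005,0,0,0,255,0.003,0.007,-0.005,0,0,0,255]}}

```text
time: 3.32
tcp_pos: [487.2, 96.9, 104.4]
orientation: [-0.825, 1.571, 2.76]
contact_force: [-0.8, -0.4, -0.2]
opening: 0.005
```

```bash
python3 - <<'E'
from h import *
o=bot.get_obs();print(o["tcp_pos"],o["contact_force"],o["joint_velocities"].round(3),o["time"])
from scipy.spatial.transform import Rotation as R
print(R.from_euler("xyz",o["orientation"]).as_matrix().round(3))
for p in((484.2,89,96),(484,94,64),(487.5,97,64),(487.5,97,70)):print(p,proj("side",p),proj("top",p))
E
```

```text
[487.21830555  96.896305   104.3976103 ] [-0.84452778 -0.448022   -0.18270362] [-0.001 -0.004  0.001 -0.002  0.018 -0.004] 3.3167
[[-0.     0.429 -0.903]
 [ 0.    -0.903 -0.429]
 [-1.    -0.     0.   ]]
(484.2, 89, 96) [358.66025032 259.73317584] [270.19929234 315.76110391]
(484, 94, 64) [357.6785879 274.1147424] [269.10398042 316.93094827]
(487.5, 97, 64) [355.62517674 274.59772896] [267.69966257 315.16650021]
(487.5, 97, 70) [355.69368938 272.17348302] [267.43042618 314.9508661 ]
```

Call:
{"api": "move_arm", "payload": {"motion": [0,0,-0.006,0,0,0,255,0,0,-0.011,0,0,0,255,0,0,-0.014,0,0,0,255,0,0,-0.017,0,0,0,255,0,0,-0.019,0,0,0,255]}}

```text
time: 3.73
tcp_pos: [487.1, 96.9, 85.1]
orientation: [-0.487, 1.57, 3.099]
contact_force: [0.2, 0.6, 0.2]
opening: 0.006
```

Call:
{"api": "move_arm", "payload": {"motion": [0,0,-0.001,0,0,0,255,0,0,-0.002,0,0,0,255,0,0,-0.003,0,0,0,255,0,0,-0.004,0,0,0,255,0,0,-0.005,0,0,0,255]}}

```text
time: 4.15
tcp_pos: [487.3, 97.0, 80.8]
orientation: [2.535, 1.571, -0.163]
contact_force: [-0.5, -0.4, 3.9]
opening: 0.005
```

Call:
{"api": "move_arm", "payload": {"motion": [0,0,-0.001,0,0,0,255,0,0,-0.002,0,0,0,255,0,0,-0.003,0,0,0,255,0,0,-0.004,0,0,0,255,0,0,-0.005,0,0,0,255]}}

```text
time: 4.57
tcp_pos: [487.2, 97.0, 75.6]
orientation: [-0.473, 1.571, 3.112]
contact_force: [-1.5, 0.0, 2.9]
opening: 0.006
```

Call:
{"api": "move_arm", "payload": {"motion": [0,0,-0.001,0,0,0,255,0,0,-0.002,0,0,0,255,0,0,-0.003,0,0,0,255,0,0,-0.004,0,0,0,255,0,0,-0.005,0,0,0,255]}}

```text
time: 4.98
tcp_pos: [487.2, 97.0, 70.5]
orientation: [-0.401, 1.571, -3.099]
contact_force: [-3.1, -0.7, 5.0]
opening: -0.001
```

Call:
{"api": "move_arm", "payload": {"motion": [0,0,-0.001,0,0,0,255,0,0,-0.002,0,0,0,255,0,0,-0.003,0,0,0,255,0,0,-0.003,0,0,0,255]}}

```text
time: 5.32
tcp_pos: [487.2, 97.0, 67.5]
orientation: [-0.332, 1.571, -3.03]
contact_force: [-3.5, -1.2, 3.5]
opening: 0.007
```

```bash
cat > s.py <<'E'
from h import *
o=bot.get_obs();print(o["tcp_pos"],o["contact_force"],o["wrist_torque"],o["time"])
im=imaging.grab_frame("side");t=imaging.grab_frame("top")
import sys
hs=cv2.cvtColor(im,cv2.COLOR_RGB2HSV);m=cv2.inRange(hs,(10,120,80),(35,255,255))[262:275,285:305];y,x=np.nonzero(m);print("die spot side",x.mean()+285,y.mean()+262,len(x))
print([proj("side",(615.4,122,z)).round(1).tolist() for z in(70,81,83)])
E
python3 s.py
```

```text
[487.19795687  96.96338639  67.47773944] [-3.45598231 -1.15224441  3.54742445] [-0.10039537  0.49527777 -0.03187567] 5.3167
die spot side 295.0 266.5 120
[[292.9, 267.6], [292.7, 263.1], [292.7, 262.3]]
```

Call:
{"api": "move_arm", "payload": {"motion": [-0.001,0,-0.001,0,0,0,255,-0.001,0,-0.002,0,0,0,255,-0.001,0,-0.003,0,0,0,255,-0.001,0,-0.003,0,0,0,255]}}

```text
time: 5.75
tcp_pos: [486.6, 96.9, 64.6]
orientation: [2.609, 1.57, -0.089]
contact_force: [-0.1, -1.4, 4.6]
opening: 0.004
```

Call:
{"api": "move_arm", "payload": {"motion": [0,0,-0.0007,0,0,0,255,0,0,-0.0013,0,0,0,255,0,0,-0.002,0,0,0,255,0,0,-0.002,0,0,0,255]}}

```text
time: 6.08
tcp_pos: [486.3, 96.9, 62.5]
orientation: [2.04, 1.571, -0.658]
contact_force: [0.2, -0.7, 4.1]
opening: 0.006
```

Tip at 48.5 mm, and the stop lies somewhere in 39–48 mm. Continuing in small steps.

Call:
{"api": "move_arm", "payload": {"motion": [0,0,-0.0005,0,0,0,255,0,0,-0.001,0,0,0,255,0,0,-0.001,0,0,0,255]}}

```text
time: 6.33
tcp_pos: [486.2, 96.9, 61.6]
orientation: [0.16, 1.571, -2.538]
contact_force: [0.9, -0.7, 3.9]
opening: 0.007
```

Call:
{"api": "move_arm", "payload": {"motion": [0,0,-0.0005,0,0,0,255,0,0,-0.001,0,0,0,255,0,0,-0.001,0,0,0,255]}}

```text
time: 6.58
tcp_pos: [486.2, 96.9, 60.5]
orientation: [-0.204, 1.571, -2.902]
contact_force: [-1.0, -1.7, 3.9]
opening: 0.004
```

```bash
python3 s.py
```

```text
[486.17870475  96.93919124  60.54193054] [-0.98971397 -1.73917487  3.89455197] [-0.27600841  0.06283362  0.01048033] 6.5833
die spot side 294.744 265.784 125
[[292.9, 267.6], [292.7, 263.1], [292.7, 262.3]]
```

Call:
{"api": "move_arm", "payload": {"motion": [0,0,-0.0005,0,0,0,255,0,0,-0.001,0,0,0,255,0,0,-0.001,0,0,0,255]}}

```text
time: 6.93
tcp_pos: [486.1, 97.0, 59.5]
orientation: [-0.421, 1.57, -3.119]
contact_force: [-0.3, -1.7, 4.4]
opening: 0.005
```

Call:
{"api": "move_arm", "payload": {"motion": [0,0,-0.0005,0,0,0,255,0,0,-0.001,0,0,0,255,0,0,-0.001,0,0,0,255]}}

```text
time: 7.18
tcp_pos: [486.1, 97.0, 58.5]
orientation: [-0.483, 1.57, 3.103]
contact_force: [-1.7, -2.0, 3.4]
opening: 0.003
```

Call:
{"api": "move_arm", "payload": {"motion": [0,0,-0.0005,0,0,0,255,0,0,-0.001,0,0,0,255,0,0,-0.001,0,0,0,255]}}

```text
time: 7.43
tcp_pos: [486.3, 97.0, 57.7]
orientation: [1.235, 1.571, -1.463]
contact_force: [-2.2, -2.1, 7.2]
opening: 0.005
```

```bash
cat >> s.py <<'E'
C=cv2.resize(im[230:310,270:370],(800,640),interpolation=2)[:600]
save("q%d.png"%int(o["time"]*100),C)
E
python3 s.py; ls pics
```

```text
[486.27514161  96.96763346  57.74901818] [-2.23682458 -2.13203859  7.15013353] [-0.33502983  0.31501331 -0.0199135 ] 7.4333
die spot side 294.7479674796748 265.7723577235772 123
[[292.9, 267.6], [292.7, 263.1], [292.7, 262.3]]
p1.png
q743.png
side0.png
top0.png
z1.png
```

Call:
{"api": "move_arm", "payload": {"motion": [0,0,-0.0004,0,0,0,255,0,0,-0.0004,0,0,0,255]}}

```text
time: 7.7
tcp_pos: [486.3, 97.0, 57.5]
orientation: [2.445, 1.571, -0.252]
contact_force: [-2.5, -2.4, 8.0]
opening: 0.006
```

View pics/q743.png

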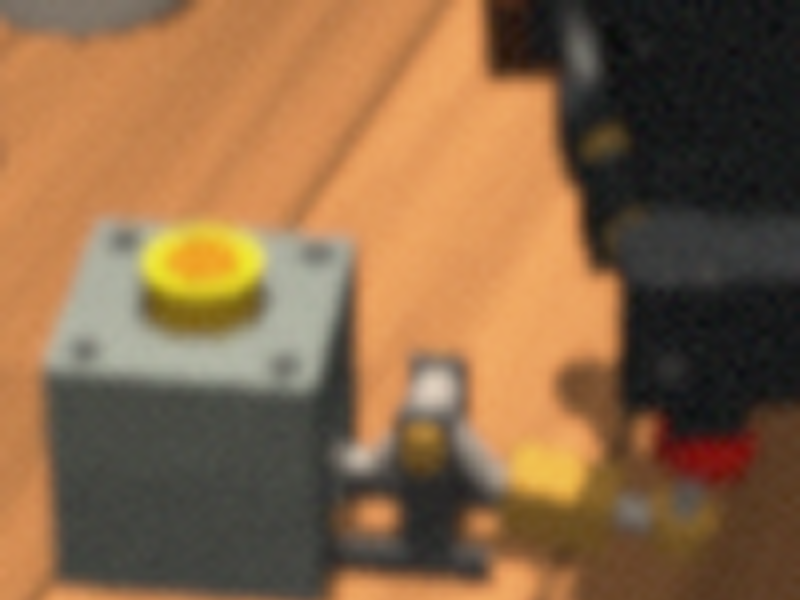

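The crop shows the die standing clear of the block. Its orange spot has risen from row 267.75 to about 262.5, roughly 12.8 mm. One more nudge into the 9–12 N window, then release.

Call:
{"api": "move_arm", "payload": {"motion": [0,0,-0.0005,0,0,0,255,0,0,-0.0005,0,0,0,255]}}

```text
time: 7.87
tcp_pos: [486.4, 97.0, 57.1]
orientation: [2.599, 1.57, -0.099]
contact_force: [-2.4, -2.2, 9.8]
opening: 0.006
```

Call:
{"api": "move_arm", "payload": {"motion": [0,0,0.005,0,0,0,255,0,0,0.02,0,0,0,255,0,0,0.05,0,0,0,255,0,0,0.08,0,0,0.1,0,0,0,0.11,0,0,0.2,0]}}

```text
time: 8.28
tcp_pos: [485.8, 97.3, 167.7]
orientation: [-1.158, 1.57, 2.632]
contact_force: [-0.8, 0.0, 0.5]
opening: 0.134
```

Call:
{"api": "move_arm", "payload": {"motion": [0.025,0.005,0,0,0,0.11,0,0.05,0.01,0,0,0,0.22,0,0.075,0.015,0,0,0,0.33,0,0.1,0.02,0,0,0,0.44,0,0.129,0.025,0,0,0,0.55,0]}}

```text
time: 8.7
tcp_pos: [615.9, 122.6, 166.4]
orientation: [-1.771, 1.57, 2.57]
contact_force: [-0.2, 0.2, 0.5]
opening: 0.511
```

Call:
{"api": "move_arm", "payload": {"motion": [0,0,0,0,0,0.12,0,0,0,0,0,0,0.24,0,0,0,0,0,0,0.36,0,0,0,0,0,0,0.48,0,0,0,0,0,0,0.6,0]}}

```text
time: 9.12
tcp_pos: [615.1, 122.3, 166.1]
orientation: [-2.316, 1.57, 2.626]
contact_force: [-0.5, -0.0, 0.0]
opening: 0.889
```

Call:
{"api": "move_arm", "payload": {"motion": [0,0,0,0,0,0.12,0,0,0,0,0,0,0.16,0,0,0,0,0,0,0.16,0]}}

```text
time: 9.37
tcp_pos: [615.1, 122.2, 166.3]
orientation: [-2.505, 1.57, 2.592]
contact_force: [0.2, 0.2, 1.1]
opening: 0.998
```

```bash
python3 s.py; python3 - <<'E'
from h import *
from scipy.spatial.transform import Rotation as R
o=bot.get_obs();M=R.from_euler("xyz",o["orientation"]).as_matrix();print(M.round(3),o["opening"],o["joints"])
print("jaw deg",np.degrees(np.arctan2(M[1,1],M[0,1])))
E
ls pics
```

```text
[615.08675341 122.23129464 166.25161086] [0.15621643 0.24454649 1.09406751] [-0.0643503  -0.10586342 -0.00538036] 9.3667
die spot side 294.8776978417266 266.1798561151079 139
[[292.9, 267.6], [292.7, 263.1], [292.7, 262.3]]
[[-0.001  0.928  0.372]
 [ 0.     0.372 -0.928]
 [-1.    -0.    -0.   ]] 0.9964547390499552 [ 9.40749865e-03  6.08635461e-01  1.27964099e+00  3.11149806e-04
  1.25386906e+00 -3.72001322e-01]
jaw deg 21.84756064855916
p1.png
q743.png
q936.png
side0.png
top0.png
z1.png
```

View pics/q936.png

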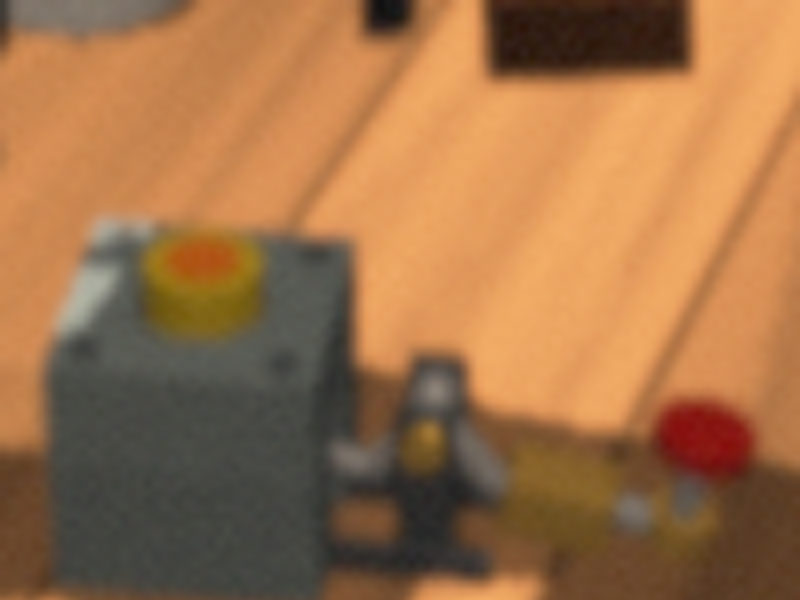

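The die stays up with the fingers off (spot still at crop row ~262). I'll go down with the jaws partly closed.

Call:
{"api": "move_arm", "payload": {"motion": [0,0,-0.02,0,0,0,110,0,0,-0.04,0,0,0,110,0,0,-0.055,0,0,0,110,0,0,-0.065,0,0,0,110,0,0,-0.07,0,0,0,110]}}

```text
time: 9.88
tcp_pos: [614.8, 122.0, 95.3]
orientation: [-2.013, 1.569, 3.082]
contact_force: [0.3, -1.2, -1.0]
opening: 0.648
```

Call:
{"api": "move_arm", "payload": {"motion": [0,0,-0.003,0,0,0,110,0,0,-0.006,0,0,0,110,0,0,-0.009,0,0,0,110,0,0,-0.009,0,0,0,110]}}

```text
time: 10.22
tcp_pos: [615.3, 122.0, 87.8]
orientation: [1.216, 1.571, 0.028]
contact_force: [-0.6, 0.1, 0.1]
opening: 0.572
```

Call:
{"api": "move_arm", "payload": {"motion": [0,0,0,0,0,0,165,0,0,0,0,0,0,180,0,0,0,0,0,0,200,0,0,0,0,0,0,200,0,0,0,0,0,0,200], "force": 8}}

```text
time: 10.63
tcp_pos: [615.0, 121.9, 87.9]
orientation: [-1.645, 1.57, -2.832]
contact_force: [-3.5, -1.6, 3.4]
opening: 0.356
```

Call:
{"api": "move_arm", "payload": {"motion": [-0.0007,-0.0003,0,0,0,0,210,-0.0007,-0.0003,0.003,0,0,0,210,-0.0007,-0.0003,0.008,0,0,0,210,-0.0007,-0.0003,0.014,0,0,0,210,-0.0007,-0.0003,0.02,0,0,0,210], "force": 15}}

```text
time: 11.05
tcp_pos: [614.7, 121.7, 108.5]
orientation: [1.268, 1.57, 0.08]
contact_force: [0.2, -0.0, -0.3]
opening: 0.36
```

Call:
{"api": "move_arm", "payload": {"motion": [0,0,0.01,0,0,0,210,0,0,0.025,0,0,0,210,0,0,0.04,0,0,0,210,0,0,0.05,0,0,0,210,0,0,0.05,0,0,0,210]}}

```text
time: 11.47
tcp_pos: [615.5, 121.7, 160.6]
orientation: [1.205, 1.566, 0.018]
contact_force: [0.6, 0.2, -0.2]
opening: 0.354
```

```bash
python3 - <<'E'
from h import *
o=bot.get_obs();print(o["tcp_pos"],o["opening"],o["contact_force"])
im=imaging.grab_frame("side");save("l1.png",cv2.resize(im[190:310,260:360],(667,600*4//3))[:600] if 0 else cv2.resize(im[200:300,255:355],(600,600),interpolation=2))
E
```

```text
[615.48256474 121.74334823 160.61928366] 0.3538749104900093 [ 0.5572178   0.20282395 -0.22745185]
```

View pics/l1.png

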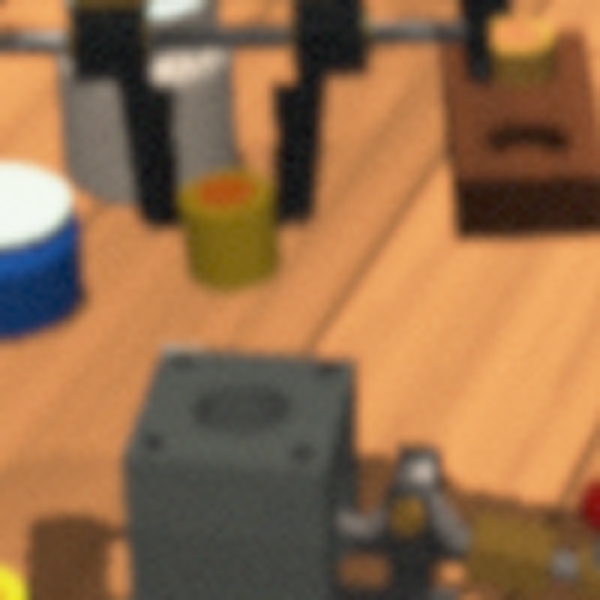

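The die hangs upright in the jaws above the holder (crop 228,230), and the bore is empty. Carrying it to the rack.

Call:
{"api": "move_arm", "payload": {"motion": [-0.002,-0.03,0,0,0,0,210,-0.004,-0.065,0,0,0,0,210,-0.006,-0.1,0,0,0,0,210,-0.008,-0.135,0,0,0,0,210,-0.01,-0.165,0,0,0,0,210]}}

```text
time: 11.93
tcp_pos: [603.8, -45.3, 156.8]
orientation: [-2.083, 1.569, 3.012]
contact_force: [0.3, -1.0, -0.6]
opening: 0.355
```

Call:
{"api": "move_arm", "payload": {"motion": [-0.002,-0.03,0,0,0,0,210,-0.004,-0.06,0,0,0,0,210,-0.006,-0.09,0,0,0,0,210,-0.007,-0.117,0,0,0,0,210,-0.007,-0.117,0,0,0,0,210]}}

```text
time: 12.35
tcp_pos: [596.7, -164.7, 156.6]
orientation: [-1.553, 1.569, -2.746]
contact_force: [-0.6, 0.0, -0.3]
opening: 0.353
```

Call:
{"api": "move_arm", "payload": {"motion": [0,0,-0.03,0,0,0,210,0,0,-0.055,0,0,0,210,0,0,-0.07,0,0,0,210,0,0,-0.08,0,0,0,210,0,0,-0.08,0,0,0,210]}}

```text
time: 12.77
tcp_pos: [596.5, -159.5, 75.2]
orientation: [-2.416, 1.566, 2.68]
contact_force: [-0.4, -0.2, -0.3]
opening: 0.354
```

```bash
python3 - <<'E'
from h import *
o=bot.get_obs();print(o["tcp_pos"],o["opening"],o["contact_force"],o["time"])
im=imaging.grab_frame("side");t=imaging.grab_frame("top");C=np.zeros((600,800,3),np.uint8)
C[:,:400]=cv2.resize(im[180:255,315:365],(400,600),interpolation=2);C[:,400:]=cv2.resize(t[225:300,375:425],(400,600),interpolation=2)
save("r1.png",C)
for z in(30,45):print(proj("side",(598,-160,z)),proj("top",(598,-160,z)))
E
```

```text
[ 596.53246596 -159.46413      75.22306176] 0.35430403228226315 [-0.38152735 -0.20441519 -0.27546255] 12.7667
[341.38969619 222.6504624 ] [392.24083463 266.85297949]
[341.44804538 217.42476301] [393.08388338 265.75280045]
```

View pics/r1.png

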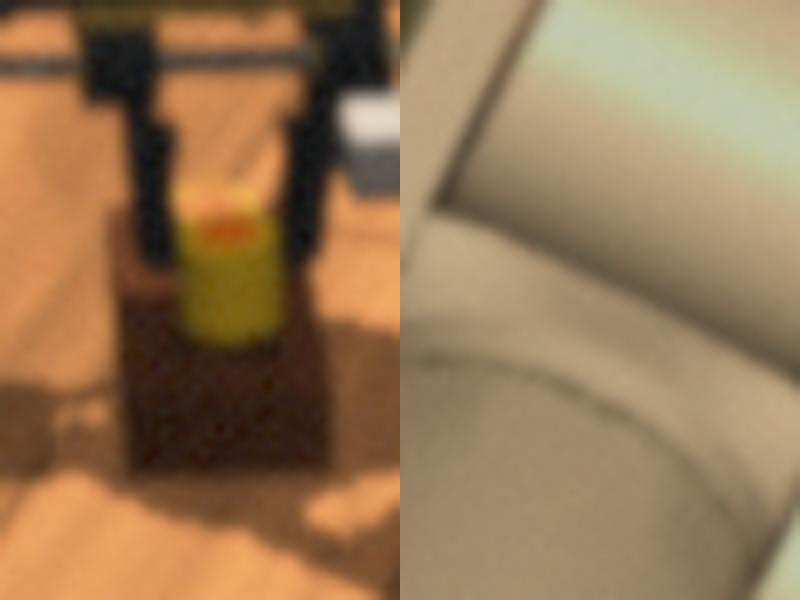

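The crop shows the die above the hole end of the rack, about a pixel right of the hole's centre. I'll correct by +2 mm in x and −1 mm in y, then lower gently with a light grip.

Call:
{"api": "move_arm", "payload": {"motion": [0.002,-0.001,0,0,0,0,210,0.002,-0.001,-0.004,0,0,0,210,0.002,-0.001,-0.007,0,0,0,210,0.002,-0.001,-0.009,0,0,0,210,0.002,-0.001,-0.009,0,0,0,210], "force": 8}}

```text
time: 13.28
tcp_pos: [599.4, -161.2, 68.3]
orientation: [-2.418, 1.57, 2.678]
contact_force: [-0.3, 0.5, 1.5]
opening: 0.359
```

Call:
{"api": "move_arm", "payload": {"motion": [0,0,-0.0005,0,0,0,210,0,0,-0.001,0,0,0,210,0,0,-0.0015,0,0,0,210,0,0,-0.002,0,0,0,210]}}

```text
time: 13.62
tcp_pos: [599.6, -161.4, 66.8]
orientation: [0.832, 1.571, -0.356]
contact_force: [0.2, 0.1, -0.5]
opening: 0.358
```

Call:
{"api": "move_arm", "payload": {"motion": [0,0,-0.0005,0,0,0,210,0,0,-0.001,0,0,0,210,0,0,-0.001,0,0,0,210]}}

```text
time: 13.87
tcp_pos: [599.6, -161.3, 65.7]
orientation: [-2.709, 1.571, 2.387]
contact_force: [1.0, 1.1, 0.6]
opening: 0.357
```

Call:
{"api": "move_arm", "payload": {"motion": [-0.0012,0.001,0,0,0,0,210,-0.0012,0.001,-0.0005,0,0,0,210,-0.0012,0.001,-0.001,0,0,0,210,-0.0012,0.001,-0.001,0,0,0,210]}}

```text
time: 14.2
tcp_pos: [598.3, -160.3, 64.6]
orientation: [-2.328, 1.571, 2.767]
contact_force: [-0.3, 0.2, 0.5]
opening: 0.36
```

Call:
{"api": "move_arm", "payload": {"motion": [0,0,-0.0005,0,0,0,210,0,0,-0.001,0,0,0,210,0,0,-0.001,0,0,0,210]}}

```text
time: 14.45
tcp_pos: [598.4, -160.3, 63.7]
orientation: [2.621, 1.571, 1.433]
contact_force: [-0.2, 0.0, -1.0]
opening: 0.361
```

Call:
{"api": "move_arm", "payload": {"motion": [0,0,-0.0005,0,0,0,210,0,0,-0.001,0,0,0,210,0,0,-0.001,0,0,0,210]}}

```text
time: 14.7
tcp_pos: [598.4, -160.3, 62.7]
orientation: [1.832, 1.571, 0.644]
contact_force: [-0.2, -0.6, -0.7]
opening: 0.356
```

Die bottom is around 27.5 mm, below the mouth, with no force yet.

Call:
{"api": "move_arm", "payload": {"motion": [0,0,-0.0005,0,0,0,210,0,0,-0.001,0,0,0,210,0,0,-0.0015,0,0,0,210,0,0,-0.0015,0,0,0,210]}}

```text
time: 15.03
tcp_pos: [598.3, -160.3, 61.1]
orientation: [-2.744, 1.571, 2.352]
contact_force: [0.6, 0.4, -0.3]
opening: 0.359
```

Call:
{"api": "move_arm", "payload": {"motion": [0,0,-0.0005,0,0,0,210,0,0,-0.001,0,0,0,210,0,0,-0.0015,0,0,0,210,0,0,-0.0015,0,0,0,210]}}

```text
time: 15.37
tcp_pos: [598.3, -160.3, 59.6]
orientation: [-2.492, 1.571, 2.604]
contact_force: [1.7, -0.1, -0.6]
opening: 0.357
```

Call:
{"api": "move_arm", "payload": {"motion": [0,0,-0.0005,0,0,0,210,0,0,-0.001,0,0,0,210,0,0,-0.0015,0,0,0,210,0,0,-0.0015,0,0,0,210]}}

```text
time: 15.7
tcp_pos: [598.3, -160.3, 58.1]
orientation: [-2.386, 1.571, 2.709]
contact_force: [0.9, 1.1, -0.1]
opening: 0.36
```

Call:
{"api": "move_arm", "payload": {"motion": [0,0,-0.0007,0,0,0,210,0,0,-0.0014,0,0,0,210,0,0,-0.002,0,0,0,210,0,0,-0.0025,0,0,0,210,0,0,-0.0025,0,0,0,210]}}

```text
time: 16.12
tcp_pos: [598.3, -160.3, 55.6]
orientation: [-2.476, 1.571, 2.62]
contact_force: [1.0, -0.4, -0.5]
opening: 0.36
```

Call:
{"api": "move_arm", "payload": {"motion": [0,0,-0.0007,0,0,0,210,0,0,-0.0014,0,0,0,210,0,0,-0.002,0,0,0,210,0,0,-0.002,0,0,0,210]}}

```text
time: 16.45
tcp_pos: [598.3, -160.3, 53.6]
orientation: [-2.641, 1.571, 2.455]
contact_force: [0.9, 1.2, 0.3]
opening: 0.356
```

Call:
{"api": "move_arm", "payload": {"motion": [0,0,-0.0005,0,0,0,210,0,0,-0.001,0,0,0,210,0,0,-0.0015,0,0,0,210,0,0,-0.0015,0,0,0,210]}}

```text
time: 16.78
tcp_pos: [598.4, -160.3, 52.2]
orientation: [-2.01, 1.571, 3.085]
contact_force: [0.3, 0.0, 0.7]
opening: 0.356
```

Call:
{"api": "move_arm", "payload": {"motion": [0,0,-0.0005,0,0,0,210,0,0,-0.001,0,0,0,210,0,0,-0.001,0,0,0,210]}}

```text
time: 17.03
tcp_pos: [598.3, -160.5, 51.8]
orientation: [-0.663, 1.57, -1.85]
contact_force: [-1.5, 0.8, 4.5]
opening: 0.358
```

Call:
{"api": "move_arm", "payload": {"motion": [0,0,-0.0005,0,0,0,210,0,0,-0.0007,0,0,0,210,0,0,-0.0007,0,0,0,210]}}

```text
time: 17.28
tcp_pos: [598.3, -160.6, 51.2]
orientation: [-0.587, 1.57, -1.774]
contact_force: [-2.7, -0.4, 6.7]
opening: 0.358
```

Floor contact came at the expected height. Releasing and backing off.

Call:
{"api": "move_arm", "payload": {"motion": [0,0,0.0005,0,0,0,140,0,0,0.0005,0,0,0,100,0,0,0.0005,0,0,0,80,0,0,0.0005,0,0,0,80,0,0,0.0005,0,0,0,80]}}

```text
time: 17.7
tcp_pos: [598.3, -160.3, 50.9]
orientation: [-2.343, 1.571, 2.753]
contact_force: [0.7, 1.0, 0.7]
opening: 0.684
```

Call:
{"api": "move_arm", "payload": {"motion": [0,0,0.005,0,0,0,80,0,0,0.02,0,0,0,80,0,0,0.05,0,0,0,80,0,0,0.085,0,0,0,80,0,0,0.12,0,0,0,80]}}

```text
time: 18.12
tcp_pos: [598.0, -160.2, 172.6]
orientation: [-2.45, 1.57, 2.645]
contact_force: [0.1, 0.4, 0.0]
opening: 0.688
```

Call:
{"api": "move_arm", "payload": {"motion": [-0.03,0,0.01,0,0,0,80,-0.06,0,0.02,0,0,0,80,-0.09,0,0.03,0,0,0,80,-0.12,0,0.04,0,0,0,80,-0.15,0,0.05,0,0,0,80]}}

```text
time: 18.53
tcp_pos: [446.9, -160.0, 221.8]
orientation: [0.471, 1.57, -0.716]
contact_force: [0.4, -0.8, 0.5]
opening: 0.681
```

Call:
{"api": "move_arm", "payload": {"motion": [-0.03,0,0.01,0,0,0,80,-0.06,0,0.02,0,0,0,80,-0.09,0,0.03,0,0,0,80,-0.09,0,0.03,0,0,0,80]}}

```text
time: 18.87
tcp_pos: [355.7, -160.2, 253.1]
orientation: [0.24, 1.568, -0.949]
contact_force: [0.3, -0.5, -0.7]
opening: 0.684
```

```bash
python3 - <<'E'
from h import *
o=bot.get_obs();print(o["tcp_pos"],o["opening"],o["contact_force"],o["time"])
im=imaging.grab_frame("side");t=imaging.grab_frame("top");C=np.zeros((600,800,3),np.uint8)
C[:,:400]=cv2.resize(im[180:255,315:365],(400,600),interpolation=2);C[:,400:]=cv2.resize(t[225:300,380:430],(400,600),interpolation=2)
save("e1.png",C)
E
```

```text
[ 355.71910618 -160.16019595  253.05754397] 0.6843274012123854 [ 0.30835227 -0.49291974 -0.74562261] 18.8667
```

View pics/e1.png

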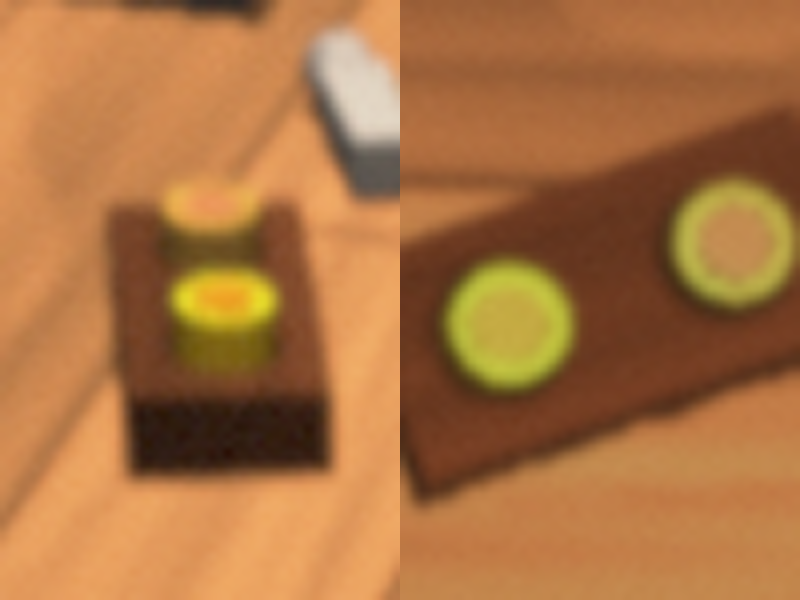

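The die stands upright in the hole (side crop 225,300; top crop 510,325), protruding like the brass die. The arm is clear.

```bash
python3 -c "
from rig import workorder
print(workorder.sign_off())"
```

```text
the job is handed in; nothing more can be done
None
```

The yellow die is in the rack's empty hole and I've handed the job in at about 19 s of the 64 s allowed. The system gave no verdict.

- **Pressing the rocker:** I pressed the pad until the push reached 9.8 N vertically (about 10.3 N in all, against the 16 N limit), with its top about 43 mm above the bench. In the side camera the die had risen about 12.8 mm, and it stayed up after I let go.
- **Lifting and placing:** I lifted the die clear and lowered it slowly into the hole. It slid in with no noticeable resistance, and the last reading on the floor was about 7 N, against the 20 N limit.
- **Final check:** The last pictures show the die upright and standing out of the rack like the brass die. The two are about 63 mm apart, where 64 mm is nominal. The arm is clear of everything.
- **What disagreed:** The side camera read about 1–2.5 pixels to the right of my predictions, so I used it only for relative positions. My colour-based check of the die's height gave unreliable rows, so the rise was read by eye from the picture.
- **Not measured:** I didn't re-measure the bystanders or the spare die. I never felt an unexpected contact.

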